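# Spice row into the tilt bin's rack, mirrored

## Task

The white plastic rack goes into the tilt bin facing the other way, so move the four spice things from the wooden rack into its four pockets in reverse order: seen from the robot, the one now at the left end of the wooden rack goes into the right end pocket of the white rack, and so on along the row to the right-hand one, which goes into the left end pocket. Set each down gently, standing upright on the floor of its own pocket, and never tip one over.

Things in the scene. Friction and masses are not known exactly. Their poses are not given: they have to be found in the camera images.
- wood_rack: Old rack: fixed wooden tray, 84 (x) x 284 (y) x 20 mm high, 6 mm rims all round, 8 mm floor with a row of four cork seats. Origin: centre of its underside, on the worktop. Seat centres at y = +99, +33, -33 and -99 mm in its frame, x = 0. x points away from the robot, y to its left along the row (yaw within 0.3 rad). Stands left or right of centre.
- white_rack: New rack: fixed, white plastic, 72 (x) x 270 (y) x 18 mm high, a row of four empty pockets, each 60 x 60 mm and 12 mm deep, 6 mm walls, floor 6 mm above the worktop. Origin: centre of its underside, on the worktop. Pocket centres at y = +99, +33, -33 and -99 mm in its frame, x = 0. x points away from the robot, y to its left along the row (yaw within 0.3 rad). Stands left or right of centre.
- mill: The pepper mill: dark wood, round, narrow waist, 110 mm high. Straight sides 42 mm in diameter from 0 to 56 mm and again, above the waist, from 75 to 102 mm. 110 to 220 g. Origin: centre of its underside; z up.
- jar: The spice jar: clear glass with a reddish spice inside and a flat round steel lid, 95 mm high. Straight sides 42 mm in diameter over the whole height, the lid flush with the glass (from 76 mm up). 130 to 250 g. Origin: centre of its underside; z up.
- tin: The square tin: plain aluminium, 40 x 40 mm and 80 mm high, straight sides, the top 10 mm being a flush dark steel lid. 110 to 210 g. Origin: centre of its underside; x and y square to its sides (at the start within 0.2 rad of the wooden rack's), z up.
- shaker: The steel shaker: round, with a domed top, 88 mm high; straight sides 38 mm in diameter from 0 to 66 mm. 120 to 230 g. Origin: centre of its underside; z up.
- seat_mill: The round cork seat, 54 mm in diameter and 4 mm thick, on which the pepper mill stands at the start, within 4 mm of its centre. Fixed in the wooden rack, so it keeps telling where in the row the pepper mill came from. All four seats look alike. Origin: centre of its underside, 8 mm above the worktop.
- seat_jar: The round cork seat, 54 mm in diameter and 4 mm thick, on which the spice jar stands at the start, within 4 mm of its centre. Fixed in the wooden rack, so it keeps telling where in the row the spice jar came from. All four seats look alike. Origin: centre of its underside, 8 mm above the worktop.
- seat_tin: The round cork seat, 54 mm in diameter and 4 mm thick, on which the square tin stands at the start, within 4 mm of its centre. Fixed in the wooden rack, so it keeps telling where in the row the square tin came from. All four seats look alike. Origin: centre of its underside, 8 mm above the worktop.
- seat_shaker: The round cork seat, 54 mm in diameter and 4 mm thick, on which the steel shaker stands at the start, within 4 mm of its centre. Fixed in the wooden rack, so it keeps telling where in the row the steel shaker came from. All four seats look alike. Origin: centre of its underside, 8 mm above the worktop.
There are look-alikes about, which are no part of the job. What is shaped like the shaker but pink is not meant.

How it is judged:
By the outcome, as a careful person would: the job done as asked, in the order asked, and still so for the second after the job is handed in, with the robot touching nothing.
It also fails if it takes over 115 s, if anything falls off the work surface, if the arm or the gripper's body presses on something with over 40 N, if the wrist force passes 120 N, or if a joint passes its speed limit or range.

## Robot

A 6-joint arm with a two-finger parallel gripper is mounted at the origin on the work surface. World frame = base frame: x ahead of the robot, y to its left, z up, the work surface at z = 0. Lengths are in m, angles in rad, forces in N, time in s.
With the tool pointing down it reaches from about 0.375 to 0.9 m from the base axis. Payload 3.1 kg.
Tool frame: the origin (TCP) lies midway between the tips of the shut fingers; the grasp point (between the pads) lies 19 mm behind it; z points along the fingers, y is the direction in which the jaws open and shut (so a half turn about z gives the same grasp; the last joint's range is limited). The gripper opens to 85 mm and grips with 20 to 120 N. Pads are 22 mm wide; open, the fingers measure 114 mm over their backs; the gripper's body (76 mm by 85 mm) begins 54 mm behind the grasp point. The pads swing forward as they close: fully open they stand 13 mm farther back than shut.
Start: joints at [-1.466, 0.527, 1.433, -0, 1.181, -0.178], TCP at [0.174, -0.6, 0.231] pointing down, gripper open.
Joint ranges: [-3.08, 3.08], [-0.75, 2.2], [0.22, 2.44], [-1.43, 4.57], [0, 2.65], [-2.85, 2.85]. Speed limits (rad/s): [2.79, 2.79, 3.14, 3.14, 3.14, 3.14].

## Interface

Orientations are given as a unit quaternion [x, y, z, w].
In Python, from station import manip gives the robot as it stands.
- The arm moves only by the tool play_rows, never from a script. Its argument "increments" is a list of rows, each a list of 3 entries, a list of its own where there are three numbers: the shift along the tool's x, y, z in m, then the turn, a rotation vector about the tool's x, y, z in rad, then the opening, from 0 (shut) to 1 (fully open). A call has 1 to 10 rows; each row is the pose to reach, as a shift and turn from the pose commanded when the call began, along the tool's axes at that moment; what a row does not reach only later rows make up. A row lasts 1/10 s, in which the tool goes at most 50 mm and 8.59 degrees, less where a joint would pass 70% of its speed; a pose out of reach is approached as far as the arm can. A call with a gripper value outside its range is refused whole. The fingers move at their own pace and stop on an object; "force" is the grip in N (left out, the last holds). Time passes only in rows, so rows that repeat a pose let the fingers close. It gives the time, the measured TCP pose, the force and the opening at its end, in the units of the state.
- manip.sense(): the state, without advancing time (a new reading comes with each control period).
- manip.snapshot(name): name is "scene" or "side" or "wrist"; returns (picture, depth): 420x560x3 uint8, red, green, blue; 420x560 float32, m along the optical axis (not along the pixel's ray), 0 where there is no reading.
- manip.camera_model(name): a dict with "camera_matrix" (3x3 intrinsics, pixels), "dist" ([k1, k2, p1, p2, k3] as OpenCV has them; the pictures are not rectified), "R" (3x3) and "t" (3): a world point X has camera coordinates R X + t. Camera axes: x right, y down, z forward; pixel columns grow to the right and rows downward; lengths in m; the calibration is good to about 2 mm. A picture is of the moment at which its call begins: read the wrist's pose just before it. camera_model takes no time and is no camera call; for the wrist camera it gives the pose at the moment of the call.
- manip.sign_off(): hands the job in, once; it reports no verdict.
Trained networks look in the newest picture that a camera, given by its name, has taken for a name from the list of things; names that differ only in an ending like _2 or _b are one class to them, and where a whole thing is asked for, a point or a joint stands for the part that bears it (a point fixed in the world has none). Each returns a list of dicts, best first, with "p" (0 to 1); they miss things now and then, are a little off and sometimes report something else, mostly with a low value. They report only what shows in the picture. A call takes as long as a camera call. They do not tell look-alikes from the thing itself.
- manip.regions_of(camera, thing): "region" (420x560 bool, what is visible of it) and "rect" ([left, top, width, height] in pixels, round what is visible of it).
The state is a dict: "t": time; "q": joint angles; "qd": joint speeds; "tau": joint torques, N m; "tcp_pos": TCP position; "tool_rot": TCP orientation; "force": force on the tool from outside, world axes, zero at the start; "ft_torque": the same for the moment, N m; "finger_gap": opening from 0.0 (shut) to 1.0 (fully open).
Only numpy, scipy, OpenCV 4.12 (cv2) and the standard library are available. Lean on these libraries where they do the work, as an engineer would, in place of code of your own. Each camera call takes 0.05 s, during which the arm holds its last target.

## Working session

There is one attempt and no reset: what is moved stays moved. The work goes in short steps, Python scripts to look and compute and a tool call to move; the robot and the scene stay as the last step left them, time stands still between calls to the robot, and variables do not carry over. Pictures are saved under pics/ and viewed, and the job is handed in when it is done.

Besides the shell and the picture viewer there is one more tool, called by a JSON object that holds its "fn" and its "kwargs". play_rows: Moves the arm, as the interface text tells. Its arguments: {"type":"object","properties":{"increments":{"type":"array"},"force":{"type":"number"}},"required":["increments"]}

```bash
ls; mkdir -p pics
python3 - <<'E'
from station import manip
import cv2
print(manip.sense())
for n in ("scene","side","wrist"):
    p,d=manip.snapshot(n); cv2.imwrite(f"pics/{n}0.png",p[:,:,::-1])
    m=manip.camera_model(n); print(n,m)
    import numpy as np; np.savez(f"{n}0.npz",p=p,d=d,K=m["camera_matrix"],dist=m["dist"],R=m["R"],t=m["t"])
E
```

```text
pics
{'t': 0.0, 'q': array([-1.46650158e+00,  5.28423990e-01,  1.43389475e+00,  6.44773959e-07,
        1.18140243e+00, -1.78485412e-01]), 'qd': array([ 0.00032387, -0.00127   ,  0.00029476,  0.00049948,  0.00179548,
        0.0012578 ]), 'tau': array([-1.81052306e-03, -4.42357779e+01, -1.78023702e+01, -2.29249581e-04,
        8.24261428e-03,  1.01091572e-05]), 'tcp_pos': array([ 0.17435356, -0.59944783,  0.23036193]), 'tool_rot': array([ 9.90020520e-01,  1.40919259e-01,  3.97677670e-05, -1.06351211e-03]), 'force': array([ 0.60756604, -0.30412835,  0.16341877]), 'ft_torque': array([-0.01010422,  0.02830426, -0.06742062]), 'finger_gap': 0.9961013474402359}
scene {'camera_matrix': array([[546.71797996,   0.        , 275.97065108],
       [  0.        , 546.71797996, 209.27246199],
       [  0.        ,   0.        ,   1.        ]]), 'dist': array([-0.03257958,  0.        ,  0.        ,  0.        ,  0.        ]), 'R': array([[ 0.12531946,  0.99204286,  0.01208289],
       [ 0.85980014, -0.10252121, -0.50023306],
       [-0.49501389,  0.07307781, -0.86580649]]), 't': array([-0.0423406 ,
[... 254 characters left out ...]
     ,  0.        ,  0.        ]), 'R': array([[-0.8068501 , -0.59053651, -0.01611068],
       [-0.31350539,  0.45113819, -0.83557687],
       [ 0.50070679, -0.66913449, -0.54913727]]), 't': array([0.37136827, 0.18155611, 0.76633197])}
wrist {'camera_matrix': array([[297.29233434,   0.        , 283.93074302],
       [  0.        , 297.29233434, 210.95205293],
       [  0.        ,   0.        ,   1.        ]]), 'dist': array([-0.01471343,  0.        ,  0.        ,  0.        ,  0.        ]), 'R': array([[ 0.27795999, -0.96059215, -0.00098546],
       [-0.90801905, -0.26308173,  0.32602056],
       [-0.31343205, -0.08972585, -0.94536217]]), 't': array([-0.62476747, -0.04305013,  0.38141627])}
```

View pics/scene0.png

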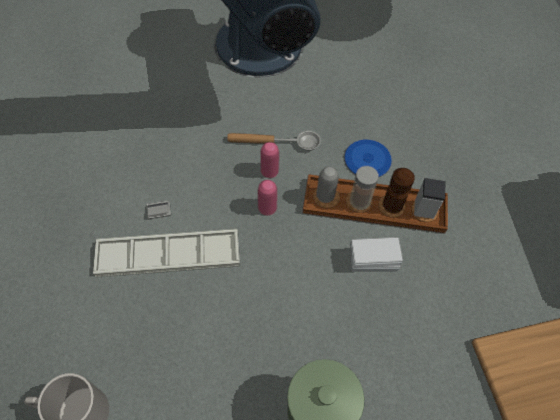

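View pics/side0.png

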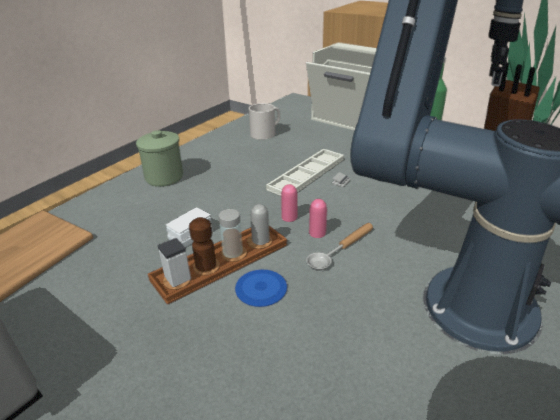

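View pics/wrist0.png

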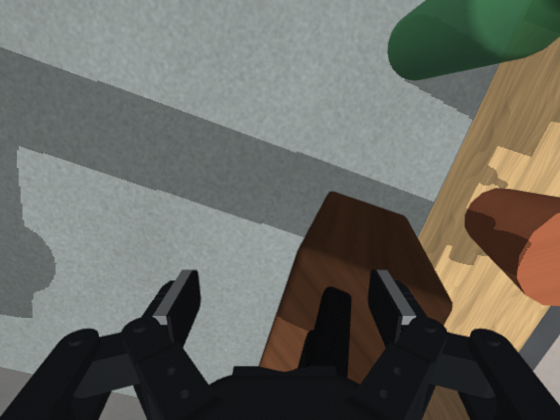

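Seen in the scene picture (image right = robot's left, +y): the wooden rack at (376,203) holds, left end first from the robot, tin (432,198), mill (398,192), jar (364,188), shaker (328,185). The white rack is at (167,251). The pink look-alikes are at (269,160) and (267,196).

```bash
cat > h.py <<'E'
import numpy as np, cv2
from station import manip
def pts(p,d,m,mask):
    v,u=np.nonzero(mask&(d>0)); z=d[v,u]
    n=cv2.undistortPoints(np.c_[u,v].astype(float)[:,None],np.array(m["camera_matrix"]),np.array(m["dist"]))[:,0]
    X=np.c_[n*z[:,None],z]
    return (X-m["t"])@np.array(m["R"])   # R^T (X-t)
def project(m,X):
    return cv2.projectPoints(np.array(X,float).reshape(-1,1,3),cv2.Rodrigues(np.array(m["R"]))[0],np.array(m["t"]),np.array(m["camera_matrix"]),np.array(m["dist"]))[0][:,0]
E
python3 - <<'E'
from h import *
p,d=manip.snapshot("scene"); m=manip.camera_model("scene")
for th in ("white_rack","wood_rack","mill","jar","tin","shaker"):
    for r in manip.regions_of("scene",th):
        P=pts(p,d,m,r["region"]); z=P[:,2]
        print(th,round(r["p"],2),r["rect"],"n",len(P),"z pct",np.percentile(z,[2,25,50,75,98]).round(3))
        if r["p"]<.3: continue
        if "rack" in th:
            s=P[(z>.0)&(z<.03)]
            lo=s[(s[:,2]>.012)] 
            for q in (s,lo):
                (c,sz,a)=cv2.minAreaRect((q[:,:2]*1000).astype(np.float32)); print("   ",np.round(c,1),np.round(sz,1),round(a,2))
        else:
            top=np.percentile(z,98); t=P[z>top-.012]; print("   top",top.round(4),"mean",t.mean(0).round(4),"mid",((t.max(0)+t.min(0))/2).round(4),np.ptp(t,axis=0).round(3))
# stack & pink heights
for nm,(a,b,c,e) in dict(stack=(355,240,400,250),plate=(350,145,385,170),pink1=(262,143,278,150),pink2=(260,180,276,186)).items():
    k=np.zeros(d.shape,bool);k[b:e,a:c]=1;P=pts(p,d,m,k);print(nm,P.min(0).round(3),P.max(0).round(3))
E
```

```text
white_rack 0.89 [94.6, 228.2, 146.0, 50.5] n 5439 z pct [0.003 0.006 0.008 0.016 0.021]
    [ 538.9 -234.8] [269.4  83.5] 88.2
    [ 542.8 -234.9] [269.4  75.7] 88.12
wood_rack 0.85 [301.3, 174.2, 146.6, 58.1] n 2945 z pct [0.002 0.008 0.01  0.017 0.023]
    [478.4 185.1] [291.9  99.2] 74.22
    [481.6 181.5] [284.9  90.8] 74.29
mill 0.69 [381.3, 164.7, 32.0, 48.8] n 948 z pct [0.016 0.055 0.092 0.118 0.124]
   top 0.1238 mean [0.4954 0.2123 0.1194] mid [0.4936 0.214  0.1191] [0.039 0.041 0.013]
jar 0.87 [347.1, 166.9, 32.7, 38.2] n 845 z pct [0.019 0.054 0.089 0.107 0.11 ]
   top 0.1098 mean [0.4783 0.1491 0.1065] mid [0.4757 0.15   0.105 ] [0.044 0.041 0.014]
tin 0.77 [414.5, 176.3, 31.6, 41.9] n 980 z pct [0.013 0.047 0.077 0.092 0.095]
   top 0.0949 mean [0.5112 0.2733 0.0917] mid [0.5088 0.2744 0.0897] [0.051 0.049 0.013]
shaker 0.86 [258.7, 141.0, 23.1, 39.4] n 566 z pct [0.008 0.035 0.063 0.08  0.089]
   top 0.0892 mean [ 0.3784 -0.0199  0.0841] mid [ 0.3749 -0.0194  0.0846] [0.032 0.032 0.015]
shaker 0.69 [315.0, 165.8, 23.8, 35.5] n 608 z pct [0.017 0.045 0.073 0.092 0.101]
   top 0.1006 mean [0.458  0.0827 0.0956] mid [0.4567 0.0839 0.0956] [0.028 0.033 0.014]
shaker 0.69 [381.0, 165.2, 34.2, 49.0] n 935 z pct [0.018 0.055 0.092 0.118 0.124]
   top 0.1238 mean [0.4955 0.2121 0.1195] mid [0.4936 0.2136 0.1191] [0.039 0.04  0.013]
shaker 0.56 [257.4, 179.1, 19.5, 35.0] n 561 z pct [0.01  0.04  0.066 0.082 0.089]
   top 0.0888 mean [ 0.4659 -0.0355  0.084 ] mid [ 0.4646 -0.0349  0.0849] [0.031 0.032 0.016]
stack [ 0.563  0.113 -0.002] [0.605 0.214 0.051]
plate [0.329 0.138 0.   ] [0.465 0.235 0.112]
pink1 [ 0.302 -0.033 -0.002] [0.383 0.007 0.092]
pink2 [ 0.394 -0.047 -0.001] [ 0.466 -0.01   0.093]
```

```bash
cat >> h.py <<'E'
from scipy.spatial.transform import Rotation as Ro
def Rg(a):  # tool y angle a in world, z down
    y=np.array([np.cos(a),np.sin(a),0]);z=np.array([0,0,-1.]);return Ro.from_matrix(np.c_[np.cross(y,z),y,z])
def go(pos,a,pos0=None,a0=None):
    s=manip.sense(); R0=Ro.from_quat(s["tool_rot"]) if a0 is None else Rg(a0)
    p0=s["tcp_pos"] if pos0 is None else np.array(pos0)
    print("t",round(s["t"],2),"tcp",s["tcp_pos"].round(4),"gap",round(s["finger_gap"],3),"F",s["force"].round(1))
    print("shift",(R0.inv().apply(np.array(pos)-p0)).round(4).tolist(),"turn",(R0.inv()*Rg(a)).as_rotvec().round(4).tolist())
def angle():
    y=Ro.from_quat(manip.sense()["tool_rot"]).as_matrix()[:,1];return np.arctan2(y[1],y[0])
E
python3 - <<'E'
from h import *
m=manip.camera_model("wrist");s=manip.sense();R0=Ro.from_quat(s["tool_rot"])
print("cam in tool",R0.inv().apply(-m["R"].T@m["t"]-s["tcp_pos"]))
go([.50,-.20,.36],-0.03)
E
```

```text
cam in tool [ 0.08287296  0.00054975 -0.14342807]
t 0.5 tcp [ 0.1744 -0.6001  0.2313] gap 1.002 F [ 0.6  0.1 -0.8]
shift [0.4243, -0.2934, -0.1287] turn [-0.0001, -0.0001, -1.258]
```

{"fn": "play_rows", "kwargs": {"increments": [[[0.424,-0.293,-0.129],[0,0,-1.258],1],[[0.424,-0.293,-0.129],[0,0,-1.258],1],[[0.424,-0.293,-0.129],[0,0,-1.258],1],[[0.424,-0.293,-0.129],[0,0,-1.258],1],[[0.424,-0.293,-0.129],[0,0,-1.258],1],[[0.424,-0.293,-0.129],[0,0,-1.258],1],[[0.424,-0.293,-0.129],[0,0,-1.258],1],[[0.424,-0.293,-0.129],[0,0,-1.258],1],[[0.424,-0.293,-0.129],[0,0,-1.258],1],[[0.424,-0.293,-0.129],[0,0,-1.258],1]]}}

```text
t: 1.5
tcp_pos: [0.4816, -0.2223, 0.3536]
tool_rot: [0.717, 0.697, 0.0, 0.0]
force: [-0.0, 0.4, -0.4]
finger_gap: 1.001
```

{"fn": "play_rows", "kwargs": {"increments": [[[0,0,0],[0,0,0],1],[[0,0,0],[0,0,0],1],[[0,0,0],[0,0,0],1]]}}

```text
t: 1.8
tcp_pos: [0.4799, -0.2245, 0.3523]
tool_rot: [0.718, 0.696, -0.0, -0.0]
force: [-0.1, -0.8, 0.7]
finger_gap: 1.002
```

Run:
```python
from h import *
print(manip.sense()["qd"].round(3),manip.sense()["q"].round(3))
m=manip.camera_model("wrist")
p,d=manip.snapshot("wrist"); cv2.imwrite("pics/w1.png",p[:,:,::-1]);np.savez("w1.npz",p=p,d=d,**{k:np.array(v) for k,v in m.items()})
go([.50,-.20,.36],-0.03)
```

```text
[-0.024  0.003  0.002  0.002  0.001  0.002] [-6.480e-01  2.720e-01  1.504e+00 -1.000e-03  1.367e+00 -6.170e-01]
t 1.85 tcp [ 0.4797 -0.2249  0.3522] gap 1.001 F [-0.3 -0.3  0.1]
shift [0.0255, 0.0195, -0.0078] turn [-0.0013, -0.0003, -0.0017]
```

View pics/w1.png

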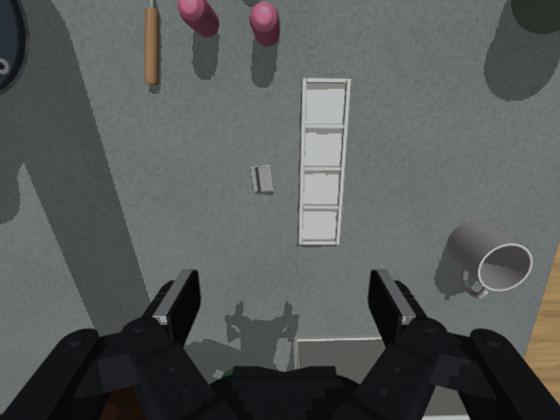

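The wrist picture shows the whole white rack at columns 298–350, rows 78–245, empty, with the mug and clips clear of it.

```bash
cat >> h.py <<'E'
from scipy.optimize import minimize
def hullmask(m,X,S=4):
    h=cv2.convexHull((project(m,X)).astype(np.float32)); k=np.zeros((420*S,560*S),np.uint8)
    cv2.fillConvexPoly(k,np.round((h+.5)*S-.5).astype(np.int32),255)
    return cv2.resize(k,(560,420),interpolation=cv2.INTER_AREA)/255.
def box(x,y,a,lx,ly,h,z0=0):
    c=np.array([[sx*lx/2,sy*ly/2] for sx in(-1,1) for sy in(-1,1)])@np.array([[np.cos(a),np.sin(a)],[-np.sin(a),np.cos(a)]])+[x,y]
    return np.r_[np.c_[c,np.full(4,z0)],np.c_[c,np.full(4,z0+h)]]
def cyl(x,y,segs,z0):  # segs: list of (z,r)
    t=np.linspace(0,2*np.pi,24)
    return np.vstack([np.c_[x+r*np.cos(t),y+r*np.sin(t),np.full(24,z0+z)] for z,r in segs])
def load(f):
    z=np.load(f); return z["p"],z["d"],{"camera_matrix":z["K"] if "K" in z else z["camera_matrix"],"dist":z["dist"],"R":z["R"],"t":z["t"]}
E
python3 - <<'E'
from h import *
p2,d2,m2=load("w1.npz");p1,d1,m1=load("scene0.npz")
reg=manip.regions_of("wrist","white_rack");print([ (r["p"],r["rect"]) for r in reg])
regs={}
M2=reg[0]["region"]
M1=[r for r in manip.regions_of("scene","white_rack")][0]["region"]
for ms in ([(m1,M1)],[(m2,M2)],[(m1,M1),(m2,M2)]):
    T=[]
    for m,M in ms:
        h=cv2.convexHull(np.argwhere(M)[:,::-1].astype(np.int32)); k=np.zeros((420,560),np.uint8);cv2.fillConvexPoly(k,h,1);T.append(k.astype(float))
    f=lambda v:sum(np.abs(hullmask(m,box(v[0],v[1],v[2],.072,.27,.018))-t).sum() for (m,M),t in zip(ms,T))
    r=minimize(f,[.539,-.235,-.031],method="Nelder-Mead",options=dict(initial_simplex=[[.539,-.235,-.031],[.545,-.235,-.031],[.539,-.23,-.031],[.539,-.235,-.01]],xatol=1e-4,fatol=.1))
    print(r.x.round(4),r.fun)
v=r.x
for m,p,n in((m1,p1,"a"),(m2,p2,"b")):
    im=p[:,:,::-1].copy()
    def rd(lx,ly,h,z0,x0=0,y0=0):
        c,s=np.cos(v[2]),np.sin(v[2]);q=project(m,box(v[0]+c*x0-s*y0,v[1]+s*x0+c*y0,v[2],lx,ly,h,z0))[4:][[0,1,3,2]]
        cv2.polylines(im,[np.round(q*16).astype(np.int32)],True,(0,0,255),1,cv2.LINE_AA,4)
    rd(.072,.27,.018,0)
    for y in(.099,.033,-.033,-.099): rd(.06,.06,0,.006,0,y)
    cut=im[60:260,260:400] if n=="b" else im[200:300,70:270]
    cv2.imwrite(f"pics/fit{n}.png",cv2.resize(cut,None,fx=3,fy=3,interpolation=cv2.INTER_CUBIC))
E
```

```text
[(0.85, [299.1, 77.4, 50.9, 166.5])]
[ 0.5422 -0.235  -0.0317] 170.3529411764706
[ 0.5397 -0.2347 -0.0397] 181.0862745098039
[ 0.5407 -0.235  -0.0433] 508.2235294117646
```

View pics/fita.png

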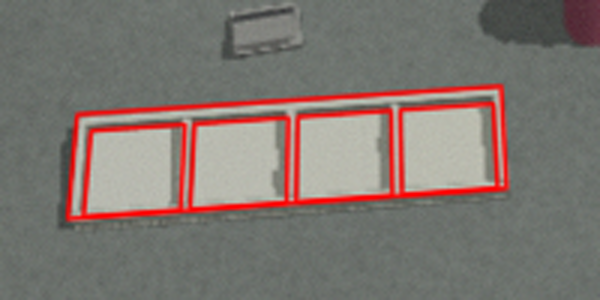

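View pics/fitb.png

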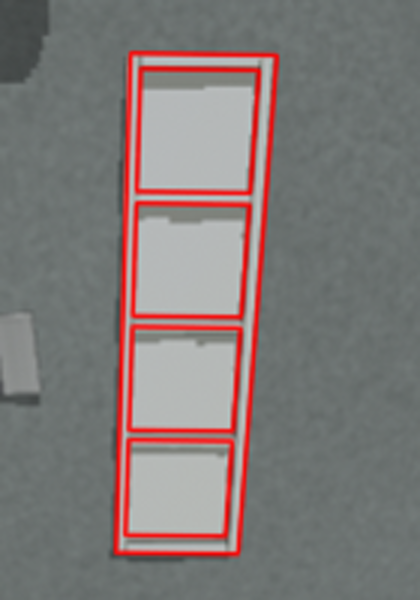

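The fitted red outlines match the white rack's rim and all four pockets in both views: rack at (0.5405, -0.235), yaw about -0.036. Next, look over the wooden rack.

Run:
```python
from h import *
go([.47,.175,.36],-0.275)
```

```text
t 1.95 tcp [ 0.4797 -0.2252  0.3522] gap 0.992 F [-0.7  0.7  0.4]
shift [0.3996, -0.0227, -0.0076] turn [-0.0011, -0.0003, 0.2425]
```

{"fn": "play_rows", "kwargs": {"increments": [[[0.4,-0.023,-0.008],[0,0,0.242],1],[[0.4,-0.023,-0.008],[0,0,0.242],1],[[0.4,-0.023,-0.008],[0,0,0.242],1],[[0.4,-0.023,-0.008],[0,0,0.242],1],[[0.4,-0.023,-0.008],[0,0,0.242],1],[[0.4,-0.023,-0.008],[0,0,0.242],1],[[0.4,-0.023,-0.008],[0,0,0.242],1],[[0.4,-0.023,-0.008],[0,0,0.242],1],[[0.4,-0.023,-0.008],[0,0,0.242],1],[[0.4,-0.023,-0.008],[0,0,0.242],1]]}}

```text
t: 2.95
tcp_pos: [0.4695, 0.1766, 0.3604]
tool_rot: [0.796, 0.605, -0.0, 0.0]
force: [0.4, 0.5, -0.1]
finger_gap: 0.999
```

{"fn": "play_rows", "kwargs": {"increments": [[[0,0,0],[0,0,0],1],[[0,0,0],[0,0,0],1],[[0,0,0],[0,0,0],1]]}}

```text
t: 3.25
tcp_pos: [0.47, 0.1749, 0.3607]
tool_rot: [0.797, 0.604, -0.0, 0.0]
force: [0.1, 0.5, -0.1]
finger_gap: 0.998
```

Run:
```python
from h import *
m=manip.camera_model("wrist")
p,d=manip.snapshot("wrist"); cv2.imwrite("pics/w2.png",p[:,:,::-1]);np.savez("w2.npz",p=p,d=d,**{k:np.array(v) for k,v in m.items()})
go([.47,.175,.36],-0.275)
```

```text
t 3.3 tcp [0.47   0.1751 0.3607] gap 1.0 F [ 0.3  1.2 -0.3]
shift [-0.0001, 0.0001, 0.0007] turn [-0.0001, 0.0002, 0.0004]
```

View pics/w2.png

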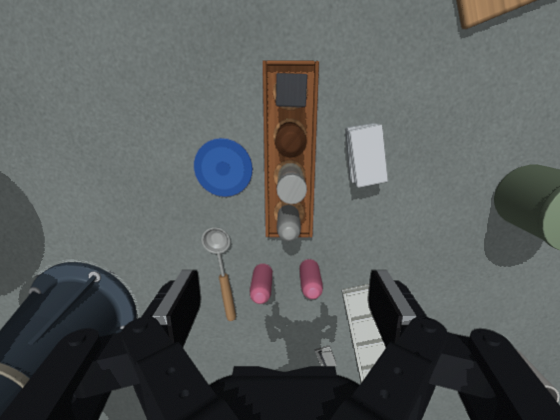

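Wrist view: in the wooden rack from top (robot's left) are tin (291,90), mill (290,139), jar (291,185), shaker (288,224); this confirms the order.

Run:
```python
from h import *
p2,d2,m2=load("w2.npz");p1,d1,m1=load("scene0.npz")
init=dict(mill=(.4945,.213),jar=(.477,.1495),tin=(.51,.274),shaker=(.457,.083))
sh=dict(mill=[(0,.021),(56,.021),(102,.021),(110,.014)],jar=[(0,.021),(95,.021)],shaker=[(0,.019),(66,.019),(80,.0145),(88,.004)])
z0=.012
def model(n,v):
    return box(v[0],v[1],v[2],.04,.04,.08,z0) if n=="tin" else cyl(v[0],v[1],[(a/1000,r) for a,r in sh[n]],z0)
ims=[p1[:,:,::-1].copy(),p2[:,:,::-1].copy()]
for n in init:
    obs=[]
    for cam,m in(("scene",m1),("wrist",m2)):
        c=project(m,[[*init[n],.05]])[0]
        R=manip.regions_of(cam,n)
        R=[r for r in R if abs(r["rect"][0]+r["rect"][2]/2-c[0])<16 and abs(r["rect"][1]+r["rect"][3]/2-c[1])<18]
        if not R: print(n,cam,"none",c);continue
        M=R[0]["region"];h=cv2.convexHull(np.argwhere(M)[:,::-1].astype(np.int32)); k=np.zeros((420,560),np.uint8);cv2.fillConvexPoly(k,h,1);obs.append((cam,m,k.astype(float)))
    outs=[]
    for sel in [obs[:1],obs[1:],obs]:
        f=lambda v:sum(np.abs(hullmask(m,model(n,v))-k).sum() for _,m,k in sel)
        x0=np.array([*init[n],-.275][:3 if n=="tin" else 2]);s=[x0]
        for i,st in enumerate((.008,.008,.15)[:len(x0)]): q=x0.copy();q[i]+=st;s.append(q)
        r=minimize(f,x0,method="Nelder-Mead",options=dict(initial_simplex=s,xatol=1e-4,fatol=.1));print(n,[o[0] for o in sel],r.x.round(4),round(r.fun,1),[int(k.sum()) for _,_,k in sel])
    for im,m in zip(ims,(m1,m2)):
        h=cv2.convexHull(project(m,model(n,r.x)).astype(np.float32));cv2.polylines(im,[np.round(h*16).astype(np.int32)],True,(0,255,0),1,cv2.LINE_AA,4)
a=cv2.resize(ims[0][150:240,295:455],None,fx=3.2,fy=3.2,interpolation=cv2.INTER_CUBIC);b=cv2.resize(ims[1][50:250,240:340],None,fx=2.5,fy=2.5,interpolation=cv2.INTER_CUBIC)
H=max(a.shape[0],b.shape[0]);o=np.zeros((H,a.shape[1]+b.shape[1],3),np.uint8);o[:a.shape[0],:a.shape[1]]=a;o[:b.shape[0],a.shape[1]:]=b;cv2.imwrite("pics/objfit.png",o)
for m,p,d,n in ((m2,p2,d2,"wrist"),):
    for r in manip.regions_of(n,"wood_rack")[:1]:
        P=pts(p,d,m,r["region"]);q=P[(P[:,2]>.015)&(P[:,2]<.024)];c,sz,an=cv2.minAreaRect((q[:,:2]*1000).astype(np.float32));print(np.round(c,1),np.round(sz,1),an)
```

```text
mill ['scene'] [0.491  0.2144] 51.2 [999]
mill ['wrist'] [0.4884 0.2147] 36.3 [910]
mill ['scene', 'wrist'] [0.4887 0.215 ] 111.6 [999, 910]
jar ['scene'] [0.4752 0.1511] 63.7 [890]
jar ['wrist'] [0.4726 0.1512] 53.3 [1049]
jar ['scene', 'wrist'] [0.4729 0.1516] 126.5 [890, 1049]
tin ['scene'] [ 0.5078  0.2758 -0.2686] 34.4 [1036]
tin ['wrist'] [ 0.5059  0.2743 -0.3207] 37.8 [1060]
tin ['scene', 'wrist'] [ 0.5066  0.2747 -0.315 ] 133.6 [1036, 1060]
shaker ['scene'] [0.452  0.0844] 31.5 [634]
shaker ['wrist'] [0.4496 0.0845] 32.5 [751]
shaker ['scene', 'wrist'] [0.4502 0.0848] 85.6 [634, 751]
[479.6 182. ] [282.5  84.4] 73.87126159667969
```

View pics/objfit.png

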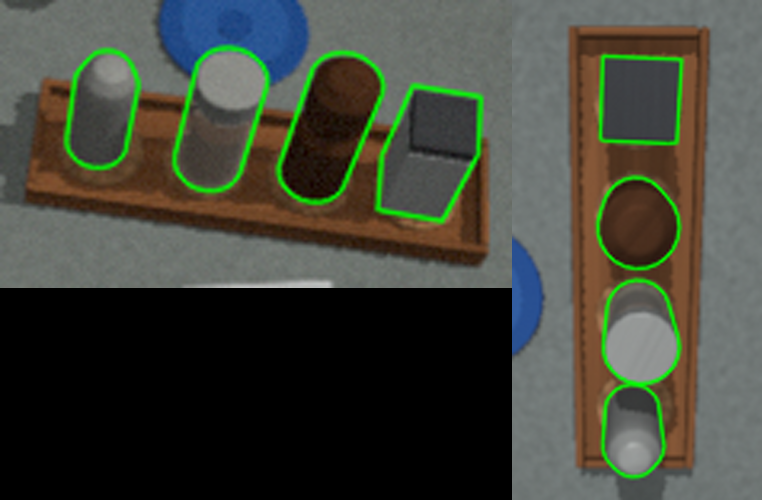

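Run:
```python
from h import *
go([.4895,.2147,.20],-0.28)
go([.4895,.2147,.0775],-0.28)
```

```text
t 3.75 tcp [0.4697 0.1765 0.3607] gap 0.998 F [-0.7  0.2 -1.3]
shift [0.0421, 0.0088, 0.1607] turn [0.0, -0.0, 0.0081]
t 3.75 tcp [0.4697 0.1765 0.3607] gap 0.998 F [-0.7  0.2 -1.3]
shift [0.0421, 0.0088, 0.2832] turn [0.0, -0.0, 0.0081]
```

{"fn": "play_rows", "kwargs": {"increments": [[[0.043,0.0083,0.08],[0,0,-0.005],1],[[0.043,0.0083,0.12],[0,0,-0.005],1],[[0.043,0.0083,0.16],[0,0,0.005],1],[[0.043,0.0083,0.16],[0,0,0.005],1],[[0.043,0.0083,0.2],[0,0,0.005],1],[[0.043,0.0083,0.24],[0,0,0.005],1],[[0.043,0.0083,0.27],[0,0,0.005],1],[[0.043,0.0083,0.283],[0,0,0.005],1],[[0.043,0.0083,0.283],[0,0,0.005],1],[[0.043,0.0083,0.283],[0,0,0.005],1]], "force": 40}}

```text
t: 4.75
tcp_pos: [0.4901, 0.216, 0.0786]
tool_rot: [0.798, 0.603, 0.001, 0.0]
force: [0.4, -0.7, 0.9]
finger_gap: 0.999
```

Run:
```python
from h import *
p,d=manip.snapshot("wrist"); q,_=manip.snapshot("side");cv2.imwrite("pics/w3.png",np.hstack([cv2.resize(p,(400,300)),cv2.resize(q,(400,300))])[:,:,::-1])
go([.4895,.2147,.0775],-0.28)
```

```text
t 4.85 tcp [0.4906 0.2161 0.0794] gap 1.001 F [-0.2 -0.1  0.7]
shift [-0.0016, -0.0007, 0.0019] turn [0.0032, -0.0017, 0.0031]
```

View pics/w3.png

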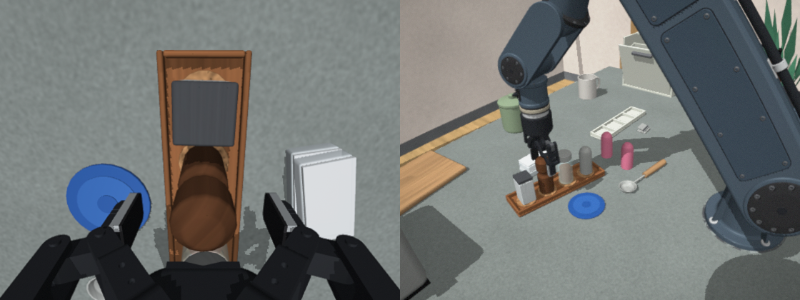

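The fingers straddle the mill, its top at (204,215), evenly between the pads at columns 130 and 275. Close on it.

{"fn": "play_rows", "kwargs": {"increments": [[[0,0,0],[0,0,0],0.7],[[0,0,0],[0,0,0],0.6],[[0,0,0],[0,0,0],0.5],[[0,0,0],[0,0,0],0.4],[[0,0,0],[0,0,0],0.3],[[0,0,0],[0,0,0],0.3],[[0,0,0],[0,0,0],0.3],[[0,0,0],[0,0,0],0.3]], "force": 40}}

```text
t: 5.65
tcp_pos: [0.4897, 0.2158, 0.0786]
tool_rot: [0.798, 0.603, 0.001, 0.0]
force: [-0.2, 0.1, 6.4]
finger_gap: 0.478
```

{"fn": "play_rows", "kwargs": {"increments": [[[0,0,-0.01],[0,0,0],0.3],[[0,0,-0.03],[0,0,0],0.3],[[0,0,-0.06],[0,0,0],0.3],[[0,0,-0.1],[0,0,0],0.3],[[0,0,-0.14],[0,0,0],0.3],[[0,0,-0.14],[0,0,0],0.3],[[0,0,-0.14],[0,0,0],0.3]]}}

```text
t: 6.35
tcp_pos: [0.4892, 0.2157, 0.2186]
tool_rot: [0.798, 0.603, 0.001, 0.0]
force: [0.2, 0.6, -1.9]
finger_gap: 0.478
```

Run:
```python
from h import *
p,d=manip.snapshot("wrist"); q,_=manip.snapshot("side");cv2.imwrite("pics/w4.png",np.hstack([cv2.resize(p,(400,300)),cv2.resize(q,(400,300))])[:,:,::-1])
for i in range(4): print(manip.sense()["tcp_pos"].round(4)); 
print(manip.sense()["force"])
go([.5393,-.268,.21],-0.036)
```

```text
[0.4878 0.2154 0.2165]
[0.4878 0.2154 0.2165]
[0.4878 0.2154 0.2165]
[0.4878 0.2154 0.2165]
[-0.40831628 -0.10009002 -1.96423454]
t 6.45 tcp [0.4878 0.2154 0.2165] gap 0.482 F [-0.4 -0.1 -2. ]
shift [-0.4509, 0.1818, 0.0067] turn [-0.0031, 0.0012, -0.241]
```

View pics/w4.png

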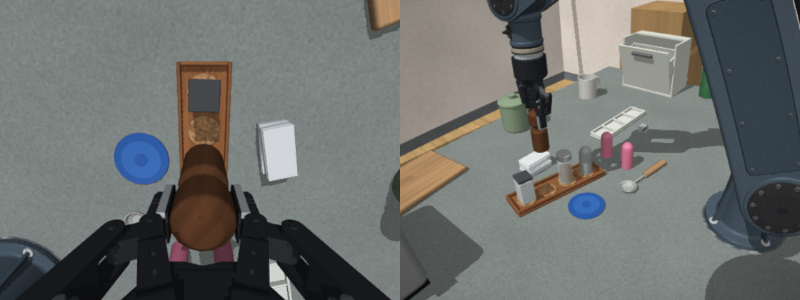

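{"fn": "play_rows", "kwargs": {"increments": [[[-0.02,0.008,0.0],[0,0,-0.01],0.3],[[-0.06,0.024,0],[0,0,-0.04],0.3],[[-0.1,0.04,0],[0,0,-0.06],0.3],[[-0.145,0.058,0],[0,0,-0.08],0.3],[[-0.19,0.077,0],[0,0,-0.1],0.3],[[-0.235,0.095,0],[0,0,-0.13],0.3],[[-0.28,0.113,0],[0,0,-0.15],0.3],[[-0.325,0.131,0],[0,0,-0.17],0.3],[[-0.37,0.149,0],[0,0,-0.2],0.3],[[-0.41,0.165,0],[0,0,-0.22],0.3]]}}

```text
t: 7.45
tcp_pos: [0.5346, -0.2257, 0.2154]
tool_rot: [0.727, 0.687, -0.001, -0.002]
force: [-0.0, 0.2, -1.1]
finger_gap: 0.478
```

Run:
```python
from h import *
go([.5393,-.268,.21],-0.036)
```

```text
t 7.45 tcp [ 0.5346 -0.2257  0.2154] gap 0.478 F [-0.   0.2 -1.1]
shift [-0.042, 0.0071, 0.0053] turn [-0.0037, -0.0022, -0.0211]
```

{"fn": "play_rows", "kwargs": {"increments": [[[-0.025,0.005,0],[0,0,-0.02],0.3],[[-0.037,0.008,0.005],[0,0,-0.02],0.3],[[-0.037,0.008,0.005],[0,0,-0.02],0.3],[[-0.037,0.008,0.005],[0,0,-0.02],0.3],[[-0.037,0.008,0.005],[0,0,-0.02],0.3]]}}

```text
t: 7.95
tcp_pos: [0.5412, -0.259, 0.2121]
tool_rot: [0.72, 0.694, -0.0, -0.001]
force: [-0.7, 0.6, -0.9]
finger_gap: 0.479
```

Run:
```python
from h import *
go([.5393,-.268,.0724],-0.036)
```

```text
t 7.95 tcp [ 0.5412 -0.259   0.2121] gap 0.479 F [-0.7  0.6 -0.9]
shift [-0.0093, -0.0013, 0.1397] turn [-0.0018, -0.0017, 0.0006]
```

{"fn": "play_rows", "kwargs": {"increments": [[[-0.0093,-0.0013,0.03],[-0.002,-0.002,0],0.3],[[-0.0093,-0.0013,0.07],[-0.002,-0.002,0],0.3],[[-0.0093,-0.0013,0.1],[-0.002,-0.002,0],0.3],[[-0.0093,-0.0013,0.115],[-0.002,-0.002,0],0.3],[[-0.0093,-0.0013,0.115],[-0.002,-0.002,0],0.3],[[-0.0093,-0.0013,0.115],[-0.002,-0.002,0],0.3],[[-0.0093,-0.0013,0.115],[-0.002,-0.002,0],0.3]]}}

```text
t: 8.65
tcp_pos: [0.5411, -0.2704, 0.0993]
tool_rot: [0.72, 0.694, 0.0, 0.003]
force: [-0.7, 0.3, -0.7]
finger_gap: 0.478
```

```bash
cat >> h.py <<'E'
def look(name):
    p,d=manip.snapshot("wrist"); q,_=manip.snapshot("side");r,_=manip.snapshot("scene")
    cv2.imwrite(f"pics/{name}.png",np.hstack([cv2.resize(p[100:400,100:450],(350,300)),q[60:360,240:440],r[130:330,60:260].repeat(1,0)[:, :] if 0 else cv2.resize(r[180:300,80:260],(250,300*250//250))])[:,:,::-1])
E
python3 - <<'E'
from h import *
look("l1")
go([.5393,-.268,.0724],-0.036)
E
```

```text
t 8.8 tcp [ 0.5408 -0.2707  0.0991] gap 0.481 F [-0.1 -0.8 -1. ]
shift [0.0028, -0.0017, 0.0267] turn [0.0042, 0.0035, -0.0007]
```

View pics/l1.png

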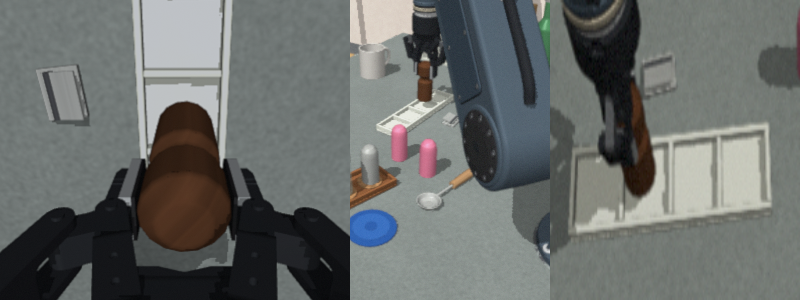

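{"fn": "play_rows", "kwargs": {"increments": [[[0.0025,-0.0015,0.006],[0.003,0.003,0],0.3],[[0.0025,-0.0015,0.012],[0.003,0.003,0],0.3],[[0.0025,-0.0015,0.018],[0.003,0.003,0],0.3],[[0.0025,-0.0015,0.021],[0.003,0.003,0],0.3],[[0.0025,-0.0015,0.023],[0.003,0.003,0],0.3],[[0.0025,-0.0015,0.023],[0.003,0.003,0],0.3],[[0.0025,-0.0015,0.023],[0.003,0.003,0],0.3]]}}

```text
t: 9.5
tcp_pos: [0.5388, -0.268, 0.0747]
tool_rot: [0.72, 0.694, 0.0, -0.001]
force: [-0.5, 0.1, -1.5]
finger_gap: 0.475
```

Run:
```python
from h import *
go([.5393,-.268,.0724],-0.036)
```

```text
t 9.5 tcp [ 0.5388 -0.268   0.0747] gap 0.475 F [-0.5  0.1 -1.5]
shift [0.0, 0.0005, 0.0023] turn [-0.0009, -0.001, -0.0011]
```

Lower the last bit in 0.5–1 mm steps, watching force.

{"fn": "play_rows", "kwargs": {"increments": [[[0,0,0.001],[0,0,0],0.3],[[0,0,0.001],[0,0,0],0.3],[[0,0,0.0015],[0,0,0],0.3],[[0,0,0.0015],[0,0,0],0.3]]}}

```text
t: 9.9
tcp_pos: [0.5387, -0.2679, 0.0732]
tool_rot: [0.72, 0.694, 0.0, -0.001]
force: [0.7, 0.4, -1.2]
finger_gap: 0.479
```

{"fn": "play_rows", "kwargs": {"increments": [[[0,0,0.0005],[0,0,0],0.3],[[0,0,0.0005],[0,0,0],0.3]]}}

```text
t: 10.1
tcp_pos: [0.5387, -0.2679, 0.0727]
tool_rot: [0.72, 0.694, 0.0, -0.001]
force: [-0.9, -0.1, -1.8]
finger_gap: 0.481
```

{"fn": "play_rows", "kwargs": {"increments": [[[0,0,0.0005],[0,0,0],0.3],[[0,0,0.0005],[0,0,0],0.3]]}}

```text
t: 10.3
tcp_pos: [0.5387, -0.268, 0.0726]
tool_rot: [0.72, 0.694, 0.0, -0.001]
force: [-1.1, -0.0, 2.3]
finger_gap: 0.481
```

Contact felt (force from -1.5 to +2.3 N). Release slowly.

{"fn": "play_rows", "kwargs": {"increments": [[[0,0,0],[0,0,0],0.5],[[0,0,0],[0,0,0],0.54],[[0,0,0],[0,0,0],0.6],[[0,0,0],[0,0,0],0.75],[[0,0,0],[0,0,0],0.9],[[0,0,0],[0,0,0],1.0],[[0,0,0],[0,0,0],1.0]]}}

```text
t: 11.0
tcp_pos: [0.5387, -0.2679, 0.0722]
tool_rot: [0.72, 0.694, 0.0, -0.001]
force: [-0.8, 0.9, 0.6]
finger_gap: 1.001
```

{"fn": "play_rows", "kwargs": {"increments": [[[0,0,-0.02],[0,0,0],1],[[0,0,-0.05],[0,0,0],1],[[0,0,-0.1],[0,0,0],1],[[0,0,-0.13],[0,0,0],1],[[0,0,-0.13],[0,0,0],1]]}}

```text
t: 11.5
tcp_pos: [0.5416, -0.27, 0.2076]
tool_rot: [0.72, 0.694, 0.001, 0.005]
force: [0.9, -0.4, 0.2]
finger_gap: 0.999
```

Run:
```python
from h import *
look("l2")
go([.4737,.1514,.20],-0.28)
```

```text
t 11.65 tcp [ 0.5382 -0.2676  0.2016] gap 1.001 F [-0.5  0.2 -0.6]
shift [0.4163, -0.0799, 0.0026] turn [-0.0024, -0.0015, 0.243]
```

View pics/l2.png

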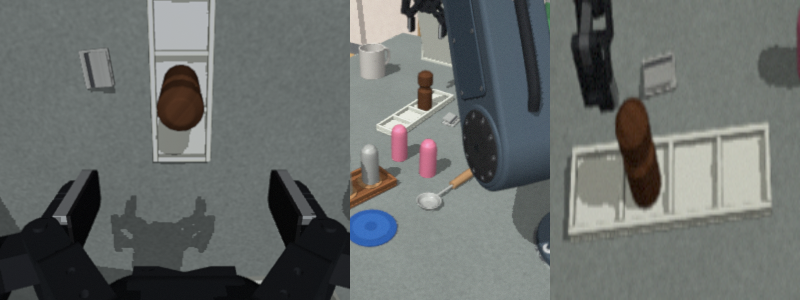

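The mill stands upright in its pocket (second from the robot's right). Next the jar.

{"fn": "play_rows", "kwargs": {"increments": [[[0.416,-0.08,0.002],[0,0,0.243],1],[[0.416,-0.08,0.002],[0,0,0.243],1],[[0.416,-0.08,0.002],[0,0,0.243],1],[[0.416,-0.08,0.002],[0,0,0.243],1],[[0.416,-0.08,0.002],[0,0,0.243],1],[[0.416,-0.08,0.002],[0,0,0.243],1],[[0.416,-0.08,0.002],[0,0,0.243],1],[[0.416,-0.08,0.002],[0,0,0.243],1],[[0.416,-0.08,0.002],[0,0,0.243],1],[[0.416,-0.08,0.002],[0,0,0.243],1]]}}

```text
t: 12.65
tcp_pos: [0.4718, 0.1534, 0.1989]
tool_rot: [0.797, 0.604, -0.002, -0.002]
force: [-0.1, 0.1, 0.8]
finger_gap: 0.997
```

{"fn": "play_rows", "kwargs": {"increments": [[[0,0,0],[0,0,0],1],[[0,0,0],[0,0,0],1],[[0,0,0],[0,0,0],1]]}}

```text
t: 12.95
tcp_pos: [0.4744, 0.1493, 0.2003]
tool_rot: [0.799, 0.601, -0.001, -0.001]
force: [0.2, -0.0, 0.1]
finger_gap: 1.001
```

Run:
```python
from h import *
go([.4737,.1514,.058],-0.28)
```

```text
t 12.95 tcp [0.4744 0.1493 0.2003] gap 1.001 F [ 0.2 -0.   0.1]
shift [0.0018, -0.001, 0.1423] turn [-0.002, -0.0002, -0.0021]
```

{"fn": "play_rows", "kwargs": {"increments": [[[0.0015,-0.001,0.03],[0,0,0],1],[[0.0015,-0.001,0.07],[0,0,0],1],[[0.0015,-0.001,0.11],[0,0,0],1],[[0.0015,-0.001,0.135],[0,0,0],1],[[0.0015,-0.001,0.142],[0,0,0],1],[[0.0015,-0.001,0.142],[0,0,0],1],[[0.0015,-0.001,0.142],[0,0,0],1]]}}

```text
t: 13.65
tcp_pos: [0.4746, 0.1521, 0.0596]
tool_rot: [0.799, 0.601, 0.001, -0.0]
force: [-0.5, -0.5, 0.1]
finger_gap: 1.004
```

Run:
```python
from h import *
look("l3")
go([.4737,.1514,.058],-0.28)
```

```text
t 13.8 tcp [0.4747 0.1525 0.0601] gap 1.0 F [ 0.1 -0.4  0.5]
shift [-0.0013, -0.0006, 0.0021] turn [0.0017, -0.0018, -0.0001]
```

View pics/l3.png

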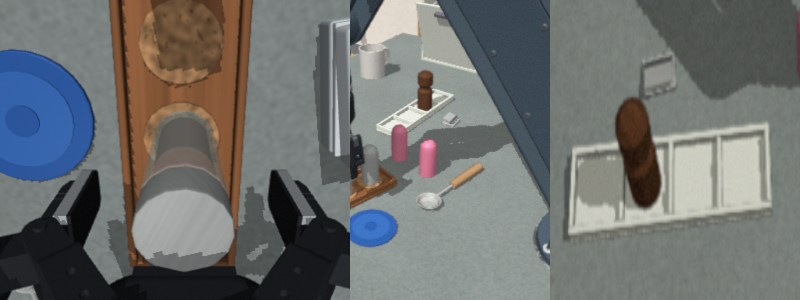

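The jar sits centred between the pads (lid at (184,222), pads at columns 75 and 300). Close and lift.

{"fn": "play_rows", "kwargs": {"increments": [[[-0.001,0,0.001],[0,0,0],0.7],[[-0.001,0,0.001],[0,0,0],0.6],[[-0.001,0,0.001],[0,0,0],0.5],[[-0.001,0,0.001],[0,0,0],0.4],[[-0.001,0,0.001],[0,0,0],0.3],[[-0.001,0,0.001],[0,0,0],0.3],[[-0.001,0,0.001],[0,0,0],0.3],[[-0.001,0,0.001],[0,0,0],0.3]], "force": 40}}

```text
t: 14.6
tcp_pos: [0.4736, 0.1515, 0.0582]
tool_rot: [0.799, 0.602, 0.0, -0.001]
force: [0.5, -0.4, 6.4]
finger_gap: 0.481
```

{"fn": "play_rows", "kwargs": {"increments": [[[0,0,-0.01],[0,0,0],0.3],[[0,0,-0.03],[0,0,0],0.3],[[0,0,-0.06],[0,0,0],0.3],[[0,0,-0.1],[0,0,0],0.3],[[0,0,-0.14],[0,0,0],0.3],[[0,0,-0.15],[0,0,0],0.3],[[0,0,-0.15],[0,0,0],0.3]]}}

```text
t: 15.3
tcp_pos: [0.474, 0.1515, 0.2091]
tool_rot: [0.799, 0.602, 0.001, 0.0]
force: [0.0, 0.6, -3.6]
finger_gap: 0.484
```

Run:
```python
from h import *
look("l4")
go([.5417,-.202,.21],-0.036)
```

```text
t 15.45 tcp [0.4718 0.1512 0.2059] gap 0.487 F [-1.3  0.6 -1.4]
shift [-0.3201, 0.1648, -0.0047] turn [-0.0054, 0.0002, -0.244]
```

View pics/l4.png

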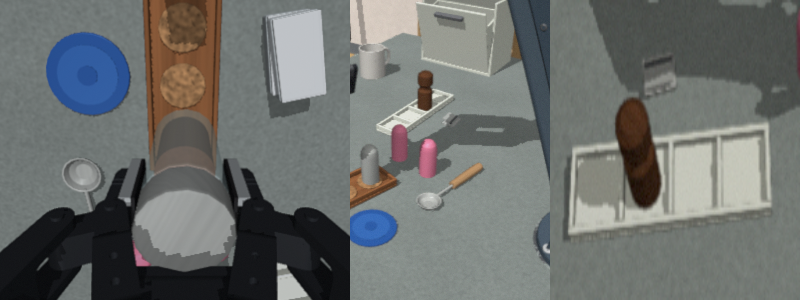

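{"fn": "play_rows", "kwargs": {"increments": [[[-0.02,0.01,0],[0,0,-0.015],0.3],[[-0.055,0.028,0],[0,0,-0.04],0.3],[[-0.1,0.051,0],[0,0,-0.08],0.3],[[-0.14,0.072,0],[0,0,-0.11],0.3],[[-0.18,0.093,0],[0,0,-0.14],0.3],[[-0.22,0.113,0],[0,0,-0.17],0.3],[[-0.26,0.134,0],[0,0,-0.2],0.3],[[-0.29,0.149,0],[0,0,-0.23],0.3],[[-0.31,0.16,0],[0,0,-0.243],0.3],[[-0.32,0.165,0],[-0.003,0,-0.243],0.3]]}}

```text
t: 16.45
tcp_pos: [0.543, -0.2037, 0.2047]
tool_rot: [0.721, 0.693, 0.0, -0.001]
force: [-0.6, -0.6, -2.7]
finger_gap: 0.482
```

{"fn": "play_rows", "kwargs": {"increments": [[[0,0,0],[0,0,0],0.3],[[0,0,0],[0,0,0],0.3],[[0,0,0],[0,0,0],0.3]]}}

```text
t: 16.75
tcp_pos: [0.5428, -0.1999, 0.2067]
tool_rot: [0.72, 0.694, 0.001, -0.001]
force: [-0.6, 0.6, -2.7]
finger_gap: 0.484
```

Run:
```python
from h import *
go([.5417,-.202,.0522],-0.036)
```

```text
t 16.75 tcp [ 0.5428 -0.1999  0.2067] gap 0.484 F [-0.6  0.6 -2.7]
shift [-0.0025, -0.0011, 0.1545] turn [0.0001, -0.0021, 0.0003]
```

{"fn": "play_rows", "kwargs": {"increments": [[[-0.002,-0.001,0.03],[0,-0.002,0],0.3],[[-0.002,-0.001,0.07],[0,-0.002,0],0.3],[[-0.002,-0.001,0.11],[0,-0.002,0],0.3],[[-0.002,-0.001,0.13],[0,-0.002,0],0.3],[[-0.002,-0.001,0.13],[0,-0.002,0],0.3],[[-0.002,-0.001,0.13],[0,-0.002,0],0.3],[[-0.002,-0.001,0.13],[0,-0.002,0],0.3]]}}

```text
t: 17.45
tcp_pos: [0.544, -0.2038, 0.079]
tool_rot: [0.72, 0.694, 0.001, 0.003]
force: [0.0, -0.1, -1.9]
finger_gap: 0.482
```

Run:
```python
from h import *
look("l5")
go([.5417,-.202,.0522],-0.036)
```

```text
t 17.6 tcp [ 0.5437 -0.2041  0.0789] gap 0.478 F [ 0.1 -0.2 -2.2]
shift [0.0021, -0.0022, 0.0267] turn [0.0048, 0.0029, -0.0008]
```

View pics/l5.png

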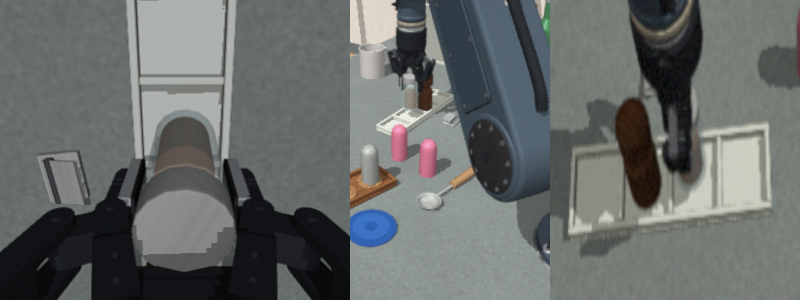

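The jar hangs over the pocket next to the mill on the robot's left (third), at (690,165) in the scene crop. Lower.

{"fn": "play_rows", "kwargs": {"increments": [[[0.002,-0.002,0.007],[0.003,0.002,0],0.3],[[0.002,-0.002,0.013],[0.003,0.002,0],0.3],[[0.002,-0.002,0.018],[0.003,0.002,0],0.3],[[0.002,-0.002,0.022],[0.003,0.002,0],0.3],[[0.002,-0.002,0.023],[0.003,0.002,0],0.3],[[0.002,-0.002,0.023],[0.003,0.002,0],0.3],[[0.002,-0.002,0.023],[0.003,0.002,0],0.3],[[0.002,-0.002,0.024],[0.003,0.002,0],0.3],[[0.002,-0.002,0.024],[0.003,0.002,0],0.3]]}}

```text
t: 18.5
tcp_pos: [0.5409, -0.2017, 0.0534]
tool_rot: [0.72, 0.694, -0.0, -0.0]
force: [0.1, -0.5, -2.2]
finger_gap: 0.481
```

{"fn": "play_rows", "kwargs": {"increments": [[[0,0,0.0005],[0,0,0],0.3],[[0,0,0.001],[0,0,0],0.3],[[0,0,0.001],[0,0,0],0.3]]}}

```text
t: 18.8
tcp_pos: [0.5409, -0.2016, 0.0523]
tool_rot: [0.72, 0.694, -0.0, -0.001]
force: [0.0, -0.0, -2.1]
finger_gap: 0.48
```

{"fn": "play_rows", "kwargs": {"increments": [[[0,0,0.0005],[0,0,0],0.3],[[0,0,0.0005],[0,0,0],0.3]]}}

```text
t: 19.0
tcp_pos: [0.5409, -0.2017, 0.0522]
tool_rot: [0.72, 0.694, -0.0, -0.0]
force: [-0.1, 0.9, 3.2]
finger_gap: 0.481
```

{"fn": "play_rows", "kwargs": {"increments": [[[0,0,0.0005],[0,0,0],0.3],[[0,0,0.0005],[0,0,0],0.3]]}}

```text
t: 19.2
tcp_pos: [0.541, -0.2017, 0.0522]
tool_rot: [0.72, 0.694, -0.0, -0.0]
force: [-1.3, 1.4, 6.7]
finger_gap: 0.481
```

Standing on the floor; release.

{"fn": "play_rows", "kwargs": {"increments": [[[0,0,-0.0005],[0,0,0],0.5],[[0,0,-0.0005],[0,0,0],0.54],[[0,0,-0.0005],[0,0,0],0.6],[[0,0,-0.0005],[0,0,0],0.75],[[0,0,-0.0005],[0,0,0],0.9],[[0,0,-0.0005],[0,0,0],1.0],[[0,0,-0.0005],[0,0,0],1.0]]}}

```text
t: 19.9
tcp_pos: [0.5409, -0.2016, 0.0517]
tool_rot: [0.72, 0.694, -0.0, -0.001]
force: [0.1, -0.3, 0.8]
finger_gap: 0.998
```

{"fn": "play_rows", "kwargs": {"increments": [[[0,0,-0.02],[0,0,0],1],[[0,0,-0.05],[0,0,0],1],[[0,0,-0.1],[0,0,0],1],[[0,0,-0.14],[0,0,0],1],[[0,0,-0.15],[0,0,0],1],[[0,0,-0.15],[0,0,0],1]]}}

```text
t: 20.5
tcp_pos: [0.542, -0.2022, 0.2038]
tool_rot: [0.72, 0.694, 0.0, 0.002]
force: [-0.3, -0.5, -0.6]
finger_gap: 0.999
```

Run:
```python
from h import *
look("l6")
go([.5068,.275,.20],-0.30)
```

```text
t 20.65 tcp [ 0.5397 -0.201   0.1998] gap 1.003 F [-0.  -0.  -0.7]
shift [0.4744, -0.0505, 0.0013] turn [-0.0049, -0.002, 0.2629]
```

View pics/l6.png

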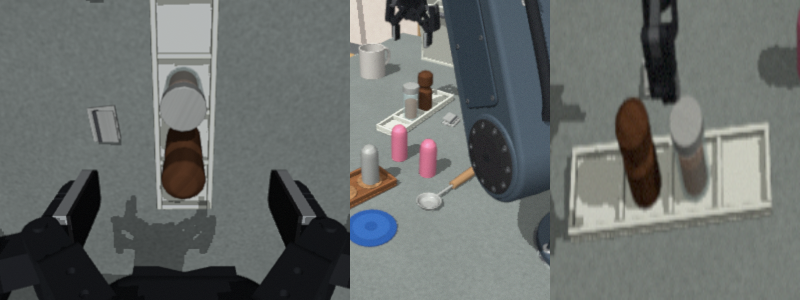

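The jar stands in pocket 3, beside the mill. Now the tin.

{"fn": "play_rows", "kwargs": {"increments": [[[0.474,-0.05,0],[-0.002,0,0.263],1],[[0.474,-0.05,0],[-0.002,0,0.263],1],[[0.474,-0.05,0],[-0.002,0,0.263],1],[[0.474,-0.05,0],[-0.002,0,0.263],1],[[0.474,-0.05,0],[-0.002,0,0.263],1],[[0.474,-0.05,0],[-0.002,0,0.263],1],[[0.474,-0.05,0],[-0.002,0,0.263],1],[[0.474,-0.05,0],[-0.002,0,0.263],1],[[0.474,-0.05,0],[-0.002,0,0.263],1],[[0.474,-0.05,0],[-0.002,0,0.263],1]]}}

```text
t: 21.65
tcp_pos: [0.5065, 0.277, 0.1997]
tool_rot: [0.804, 0.595, -0.001, -0.001]
force: [-0.3, -1.3, -0.2]
finger_gap: 0.998
```

{"fn": "play_rows", "kwargs": {"increments": [[[0,0,0],[0,0,0],1],[[0,0,0],[0,0,0],1],[[0,0,0],[0,0,0],1],[[0,0,0],[0,0,0],1]]}}

```text
t: 22.05
tcp_pos: [0.5086, 0.2722, 0.2015]
tool_rot: [0.805, 0.593, -0.0, 0.0]
force: [0.5, -0.6, 0.0]
finger_gap: 0.996
```

Run:
```python
from h import *
p,d=manip.snapshot("wrist");m=manip.camera_model("wrist")
cv2.imwrite("pics/w5.png",p[:,:,::-1])
R=manip.regions_of("wrist","tin");print([(r["p"],r["rect"]) for r in R])
P=pts(p,d,m,R[0]["region"]);t=P[P[:,2]>.084];print(cv2.minAreaRect((t[:,:2]*1000).astype(np.float32)),t[:,2].mean())
print(angle())
go([.5068,.275,.051],-0.30)
```

```text
[(0.57, [254.4, 169.1, 55.4, 55.9])]
((506.7570495605469, 275.4994201660156), (39.985260009765625, 40.02571105957031), 72.75729370117188) 0.09279824325259033
-0.302056568298211
t 22.15 tcp [0.5089 0.2725 0.202 ] gap 1.0 F [-0.2 -0.3  0.1]
shift [0.0017, -0.0028, 0.151] turn [0.0005, -0.0002, -0.0021]
```

View pics/w5.png

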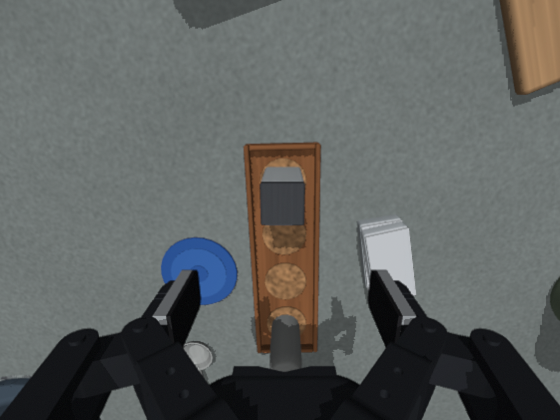

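Depth on the tin's lid gives (0.5068, 0.2755), yaw -0.30, matching the earlier fit. Descend.

{"fn": "play_rows", "kwargs": {"increments": [[[0.002,-0.0025,0.03],[0,0,0],1],[[0.002,-0.0025,0.07],[0,0,0],1],[[0.002,-0.0025,0.11],[0,0,0],1],[[0.002,-0.0025,0.14],[0,0,0],1],[[0.002,-0.0025,0.151],[0,0,0],1],[[0.002,-0.0025,0.151],[0,0,0],1],[[0.002,-0.0025,0.151],[0,0,0],1],[[0.002,-0.0025,0.151],[0,0,0],1]]}}

```text
t: 22.95
tcp_pos: [0.5084, 0.2769, 0.0529]
tool_rot: [0.805, 0.593, 0.002, 0.001]
force: [-0.2, 0.2, 0.8]
finger_gap: 1.002
```

Run:
```python
from h import *
look("l7")
go([.5068,.2752,.051],-0.30)
```

```text
t 23.1 tcp [0.5078 0.2768 0.0526] gap 0.998 F [-0.2 -0.1 -0.2]
shift [-0.0019, -0.0005, 0.0016] turn [0.0032, -0.0022, 0.0001]
```

View pics/l7.png

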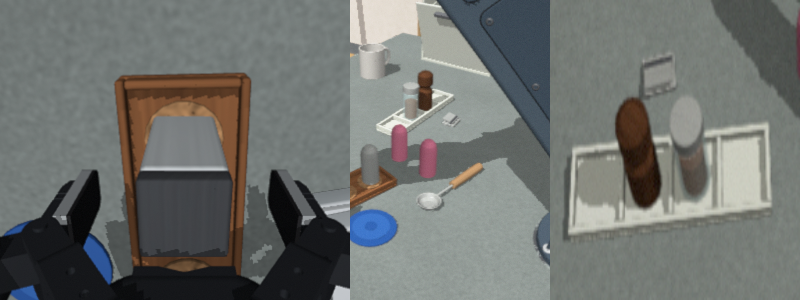

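The tin is centred and square between the pads (lid at columns 137–230). Close and lift.

{"fn": "play_rows", "kwargs": {"increments": [[[-0.0015,-0.0005,0.001],[0.003,-0.002,0],0.7],[[-0.0015,-0.0005,0.001],[0.003,-0.002,0],0.6],[[-0.0015,-0.0005,0.001],[0.003,-0.002,0],0.5],[[-0.0015,-0.0005,0.001],[0.003,-0.002,0],0.4],[[-0.0015,-0.0005,0.001],[0.003,-0.002,0],0.3],[[-0.0015,-0.0005,0.001],[0.003,-0.002,0],0.3],[[-0.0015,-0.0005,0.001],[0.003,-0.002,0],0.3],[[-0.0015,-0.0005,0.001],[0.003,-0.002,0],0.3]], "force": 40}}

```text
t: 23.9
tcp_pos: [0.5062, 0.2752, 0.0503]
tool_rot: [0.805, 0.593, -0.001, -0.0]
force: [0.0, -1.4, 3.5]
finger_gap: 0.466
```

{"fn": "play_rows", "kwargs": {"increments": [[[0,0,-0.01],[0,0,0],0.3],[[0,0,-0.03],[0,0,0],0.3],[[0,0,-0.06],[0,0,0],0.3],[[0,0,-0.1],[0,0,0],0.3],[[0,0,-0.14],[0,0,0],0.3],[[0,0,-0.17],[0,0,0],0.3],[[0,0,-0.17],[0,0,0],0.3]]}}

```text
t: 24.6
tcp_pos: [0.5089, 0.2764, 0.2251]
tool_rot: [0.805, 0.594, 0.004, 0.001]
force: [1.0, 0.4, -1.3]
finger_gap: 0.461
```

Run:
```python
from h import *
look("l8")
go([.537,-.334,.22],-0.036)
```

```text
t 24.75 tcp [0.5052 0.275  0.2192] gap 0.464 F [-0.1  1.  -2. ]
shift [-0.5724, 0.2103, -0.0001] turn [-0.0047, 0.0022, -0.264]
```

View pics/l8.png

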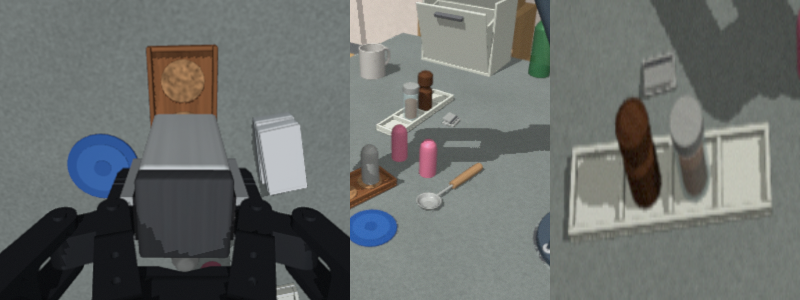

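{"fn": "play_rows", "kwargs": {"increments": [[[-0.02,0.007,0],[0,0,-0.01],0.3],[[-0.06,0.022,0],[0,0,-0.03],0.3],[[-0.1,0.037,0],[0,0,-0.06],0.3],[[-0.145,0.053,0],[0,0,-0.09],0.3],[[-0.19,0.07,0],[0,0,-0.12],0.3],[[-0.235,0.086,0],[0,0,-0.15],0.3],[[-0.28,0.103,0],[0,0,-0.18],0.3],[[-0.325,0.119,0],[0,0,-0.21],0.3],[[-0.37,0.136,0],[0,0,-0.24],0.3],[[-0.415,0.152,0],[-0.003,0,-0.264],0.3]]}}

```text
t: 25.75
tcp_pos: [0.5276, -0.1674, 0.218]
tool_rot: [0.719, 0.695, -0.001, -0.002]
force: [0.7, -0.1, -1.5]
finger_gap: 0.463
```

Run:
```python
from h import *
go([.537,-.334,.22],-0.036)
```

```text
t 25.75 tcp [ 0.5276 -0.1674  0.218 ] gap 0.463 F [ 0.7 -0.1 -1.5]
shift [-0.1662, 0.0153, -0.0023] turn [-0.0038, -0.0013, 0.0007]
```

{"fn": "play_rows", "kwargs": {"increments": [[[-0.045,0.004,0],[-0.001,0,0],0.3],[[-0.09,0.008,0],[-0.001,0,0],0.3],[[-0.13,0.012,0],[-0.001,0,0],0.3],[[-0.15,0.014,0],[-0.001,0,0],0.3],[[-0.163,0.015,0],[-0.001,0,0],0.3],[[-0.163,0.015,0],[-0.001,0,0],0.3],[[-0.163,0.015,0],[-0.001,0,0],0.3],[[-0.163,0.015,0],[-0.001,0,0],0.3]]}}

```text
t: 26.55
tcp_pos: [0.538, -0.3272, 0.2203]
tool_rot: [0.719, 0.695, 0.0, 0.0]
force: [-0.4, -0.3, -1.1]
finger_gap: 0.463
```

Run:
```python
from h import *
go([.537,-.334,.0443],-0.036)
```

```text
t 26.55 tcp [ 0.538  -0.3272  0.2203] gap 0.463 F [-0.4 -0.3 -1.1]
shift [-0.0069, -0.0009, 0.176] turn [0.0004, -0.0004, 0.0018]
```

{"fn": "play_rows", "kwargs": {"increments": [[[-0.007,-0.001,0.02],[0,0,0.002],0.3],[[-0.007,-0.001,0.06],[0,0,0.002],0.3],[[-0.007,-0.001,0.1],[0,0,0.002],0.3],[[-0.007,-0.001,0.135],[0,0,0.002],0.3],[[-0.007,-0.001,0.15],[0,0,0.002],0.3],[[-0.007,-0.001,0.15],[0,0,0.002],0.3],[[-0.007,-0.001,0.15],[0,0,0.002],0.3],[[-0.007,-0.001,0.15],[0,0,0.002],0.3]]}}

```text
t: 27.35
tcp_pos: [0.5386, -0.3375, 0.0729]
tool_rot: [0.72, 0.694, 0.0, 0.003]
force: [0.5, 0.4, -2.0]
finger_gap: 0.462
```

Run:
```python
from h import *
look("l9")
go([.537,-.334,.0443],-0.036)
```

```text
t 27.5 tcp [ 0.538  -0.3373  0.0724] gap 0.466 F [ 1.  -0.6 -1.1]
shift [0.0034, -0.0012, 0.0281] turn [0.004, 0.0033, -0.0019]
```

View pics/l9.png

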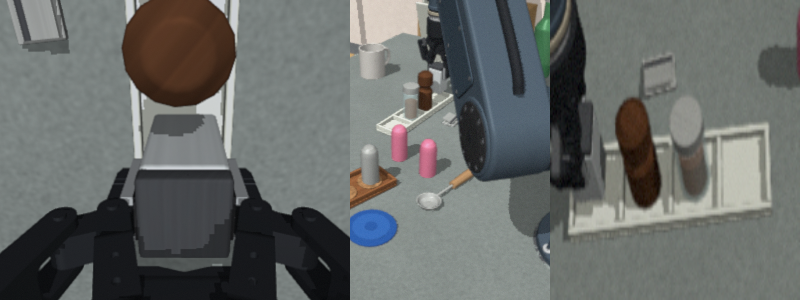

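The tin is over the robot's right-end pocket, clear of the mill. Lower.

{"fn": "play_rows", "kwargs": {"increments": [[[0.0032,-0.001,0.007],[0.003,0.003,-0.002],0.3],[[0.0032,-0.001,0.013],[0.003,0.003,-0.002],0.3],[[0.0032,-0.001,0.019],[0.003,0.003,-0.002],0.3],[[0.0032,-0.001,0.023],[0.003,0.003,-0.002],0.3],[[0.0032,-0.001,0.024],[0.003,0.003,-0.002],0.3],[[0.0032,-0.001,0.025],[0.003,0.003,-0.002],0.3],[[0.0032,-0.001,0.0255],[0.003,0.003,-0.002],0.3],[[0.0032,-0.001,0.026],[0.003,0.003,-0.002],0.3],[[0.0032,-0.001,0.026],[0.003,0.003,-0.002],0.3]]}}

```text
t: 28.4
tcp_pos: [0.5363, -0.3335, 0.0447]
tool_rot: [0.72, 0.694, 0.0, -0.001]
force: [0.1, -0.0, -0.7]
finger_gap: 0.465
```

{"fn": "play_rows", "kwargs": {"increments": [[[0,0,0.0005],[0,0,0],0.3],[[0,0,0.0005],[0,0,0],0.3]]}}

```text
t: 28.6
tcp_pos: [0.5364, -0.3335, 0.0444]
tool_rot: [0.72, 0.694, 0.0, -0.001]
force: [-0.8, 1.4, -0.3]
finger_gap: 0.467
```

{"fn": "play_rows", "kwargs": {"increments": [[[0,0,0.0005],[0,0,0],0.3],[[0,0,0.0005],[0,0,0],0.3]]}}

```text
t: 28.8
tcp_pos: [0.5364, -0.3335, 0.0443]
tool_rot: [0.72, 0.694, 0.0, -0.001]
force: [-0.5, 0.7, 5.2]
finger_gap: 0.463
```

{"fn": "play_rows", "kwargs": {"increments": [[[0,0,-0.0003],[0,0,0],0.48],[[0,0,-0.0003],[0,0,0],0.53],[[0,0,-0.0003],[0,0,0],0.6],[[0,0,-0.0003],[0,0,0],0.75],[[0,0,-0.0003],[0,0,0],0.9],[[0,0,-0.0003],[0,0,0],1.0],[[0,0,-0.0003],[0,0,0],1.0]]}}

```text
t: 29.5
tcp_pos: [0.5363, -0.3334, 0.0438]
tool_rot: [0.72, 0.694, 0.0, -0.001]
force: [-0.1, -0.6, -0.2]
finger_gap: 1.0
```

{"fn": "play_rows", "kwargs": {"increments": [[[0,0,-0.02],[0,0,0],1],[[0,0,-0.05],[0,0,0],1],[[0,0,-0.1],[0,0,0],1],[[0,0,-0.14],[0,0,0],1],[[0,0,-0.16],[0,0,0],1],[[0,0,-0.16],[0,0,0],1],[[0,0,-0.16],[0,0,0],1]]}}

```text
t: 30.2
tcp_pos: [0.5362, -0.3335, 0.2038]
tool_rot: [0.72, 0.694, 0.0, -0.001]
force: [-0.2, 0.4, 0.4]
finger_gap: 1.003
```

Run:
```python
from h import *
look("l10")
go([.4508,.0846,.20],-0.28)
```

```text
t 30.35 tcp [ 0.5355 -0.3329  0.2018] gap 1.002 F [-0.5  0.5 -0.4]
shift [0.4142, -0.0997, 0.0041] turn [-0.0051, -0.0038, 0.2439]
```

View pics/l10.png

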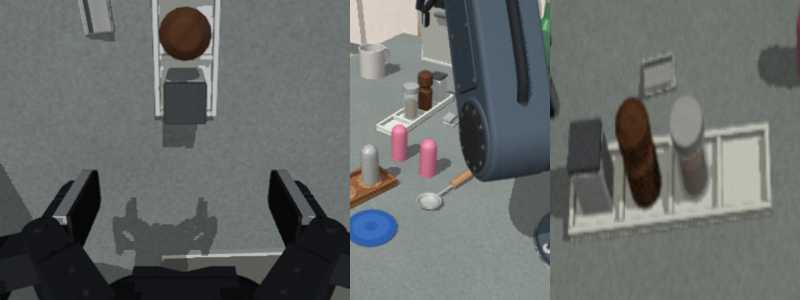

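The tin stands square in the robot's right-end pocket. Last, the steel shaker in the wooden rack.

{"fn": "play_rows", "kwargs": {"increments": [[[0.414,-0.1,0.002],[-0.002,-0.002,0.244],1],[[0.414,-0.1,0.002],[-0.002,-0.002,0.244],1],[[0.414,-0.1,0.002],[-0.002,-0.002,0.244],1],[[0.414,-0.1,0.002],[-0.002,-0.002,0.244],1],[[0.414,-0.1,0.002],[-0.002,-0.002,0.244],1],[[0.414,-0.1,0.002],[-0.002,-0.002,0.244],1],[[0.414,-0.1,0.002],[-0.002,-0.002,0.244],1],[[0.414,-0.1,0.002],[-0.002,-0.002,0.244],1],[[0.414,-0.1,0.002],[-0.002,-0.002,0.244],1],[[0.414,-0.1,0.002],[-0.002,-0.002,0.244],1]]}}

```text
t: 31.35
tcp_pos: [0.449, 0.0866, 0.2015]
tool_rot: [0.797, 0.604, -0.001, -0.001]
force: [0.3, -0.3, -0.5]
finger_gap: 1.002
```

{"fn": "play_rows", "kwargs": {"increments": [[[0,0,0],[0,0,0],1],[[0,0,0],[0,0,0],1],[[0,0,0],[0,0,0],1],[[0,0,0],[0,0,0],1]]}}

```text
t: 31.75
tcp_pos: [0.4518, 0.0826, 0.2026]
tool_rot: [0.799, 0.601, -0.0, 0.0]
force: [-0.6, -0.0, -0.4]
finger_gap: 1.002
```

Run:
```python
from h import *
go([.4508,.0846,.040],-0.28)
```

```text
t 31.75 tcp [0.4518 0.0826 0.2026] gap 1.002 F [-0.6 -0.  -0.4]
shift [0.0017, -0.0016, 0.1626] turn [0.0002, 0.0004, -0.002]
```

{"fn": "play_rows", "kwargs": {"increments": [[[0.0015,-0.0015,0.03],[0,0,0],1],[[0.0015,-0.0015,0.07],[0,0,0],1],[[0.0015,-0.0015,0.11],[0,0,0],1],[[0.0015,-0.0015,0.145],[0,0,0],1],[[0.0015,-0.0015,0.162],[0,0,0],1],[[0.0015,-0.0015,0.162],[0,0,0],1],[[0.0015,-0.0015,0.162],[0,0,0],1],[[0.0015,-0.0015,0.162],[0,0,0],1]]}}

```text
t: 32.55
tcp_pos: [0.4515, 0.0851, 0.0418]
tool_rot: [0.799, 0.601, 0.001, 0.001]
force: [0.2, -0.0, 0.6]
finger_gap: 0.999
```

Run:
```python
from h import *
look("l11")
go([.4508,.0846,.040],-0.28)
```

```text
t 32.7 tcp [0.4513 0.0853 0.0419] gap 0.998 F [ 0.1 -0.2 -0.3]
shift [-0.0008, -0.0003, 0.0019] turn [0.0029, -0.0003, -0.0001]
```

View pics/l11.png

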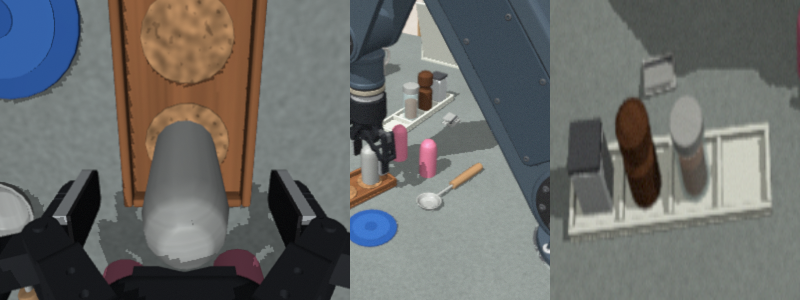

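The steel shaker (dome at (186,235)) is centred between the pads; both pink ones are behind and clear. Close and lift.

{"fn": "play_rows", "kwargs": {"increments": [[[-0.0005,0,0.001],[0.002,0,0],0.7],[[-0.0005,0,0.001],[0.002,0,0],0.6],[[-0.0005,0,0.001],[0.002,0,0],0.5],[[-0.0005,0,0.001],[0.002,0,0],0.4],[[-0.0005,0,0.001],[0.002,0,0],0.3],[[-0.0005,0,0.001],[0.002,0,0],0.25],[[-0.0005,0,0.001],[0.002,0,0],0.25],[[-0.0005,0,0.001],[0.002,0,0],0.25]], "force": 40}}

```text
t: 33.5
tcp_pos: [0.4508, 0.0849, 0.0401]
tool_rot: [0.799, 0.602, -0.0, -0.0]
force: [-0.4, 0.0, 5.7]
finger_gap: 0.435
```

{"fn": "play_rows", "kwargs": {"increments": [[[0,0,-0.01],[0,0,0],0.25],[[0,0,-0.03],[0,0,0],0.25],[[0,0,-0.06],[0,0,0],0.25],[[0,0,-0.1],[0,0,0],0.25],[[0,0,-0.14],[0,0,0],0.25],[[0,0,-0.17],[0,0,0],0.25],[[0,0,-0.17],[0,0,0],0.25]]}}

```text
t: 34.2
tcp_pos: [0.4528, 0.0849, 0.2137]
tool_rot: [0.799, 0.602, 0.003, 0.002]
force: [0.9, -0.5, -2.1]
finger_gap: 0.433
```

Run:
```python
from h import *
look("l12")
go([.544,-.136,.21],-0.036)
```

```text
t 34.35 tcp [0.4493 0.085  0.2091] gap 0.435 F [-0.3 -0.1 -1.8]
shift [-0.1862, 0.1521, -0.0014] turn [-0.0041, 0.0003, -0.244]
```

View pics/l12.png

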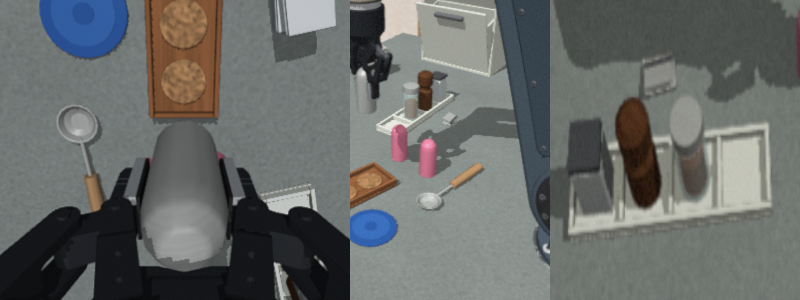

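{"fn": "play_rows", "kwargs": {"increments": [[[-0.02,0.016,0],[0,0,-0.025],0.25],[[-0.05,0.041,0],[0,0,-0.065],0.25],[[-0.083,0.068,0],[0,0,-0.11],0.25],[[-0.115,0.094,0],[0,0,-0.15],0.25],[[-0.145,0.118,0],[0,0,-0.19],0.25],[[-0.17,0.139,0],[0,0,-0.22],0.25],[[-0.186,0.152,0],[-0.002,0,-0.244],0.25],[[-0.186,0.152,0],[-0.002,0,-0.244],0.25],[[-0.186,0.152,0],[-0.002,0,-0.244],0.25],[[-0.186,0.152,0],[-0.002,0,-0.244],0.25]]}}

```text
t: 35.35
tcp_pos: [0.5438, -0.1344, 0.2081]
tool_rot: [0.72, 0.694, -0.001, -0.002]
force: [0.6, -0.1, -1.7]
finger_gap: 0.43
```

{"fn": "play_rows", "kwargs": {"increments": [[[0,0,0],[0,0,0],0.25],[[0,0,0],[0,0,0],0.25],[[0,0,0],[0,0,0],0.25]]}}

```text
t: 35.65
tcp_pos: [0.5452, -0.1352, 0.2097]
tool_rot: [0.719, 0.695, 0.0, 0.0]
force: [0.2, 0.4, -2.5]
finger_gap: 0.433
```

Run:
```python
from h import *
go([.544,-.136,.0341],-0.036)
```

```text
t 35.65 tcp [ 0.5452 -0.1352  0.2097] gap 0.433 F [ 0.2  0.4 -2.5]
shift [-0.0008, -0.0012, 0.1756] turn [0.0003, 0.0002, 0.0009]
```

{"fn": "play_rows", "kwargs": {"increments": [[[-0.0008,-0.001,0.02],[0,0,0],0.25],[[-0.0008,-0.001,0.06],[0,0,0],0.25],[[-0.0008,-0.001,0.1],[0,0,0],0.25],[[-0.0008,-0.001,0.135],[0,0,0],0.25],[[-0.0008,-0.001,0.15],[0,0,0],0.25],[[-0.0008,-0.001,0.15],[0,0,0],0.25],[[-0.0008,-0.001,0.15],[0,0,0],0.25],[[-0.0008,-0.001,0.15],[0,0,0],0.25]]}}

```text
t: 36.45
tcp_pos: [0.5455, -0.1371, 0.061]
tool_rot: [0.72, 0.694, 0.001, 0.002]
force: [0.0, -0.4, -1.7]
finger_gap: 0.431
```

Run:
```python
from h import *
look("l13")
go([.544,-.136,.0341],-0.036)
```

```text
t 36.6 tcp [ 0.5452 -0.137   0.061 ] gap 0.434 F [-0.3 -0.1 -1. ]
shift [0.001, -0.0013, 0.0269] turn [0.0028, 0.0013, 0.0001]
```

View pics/l13.png

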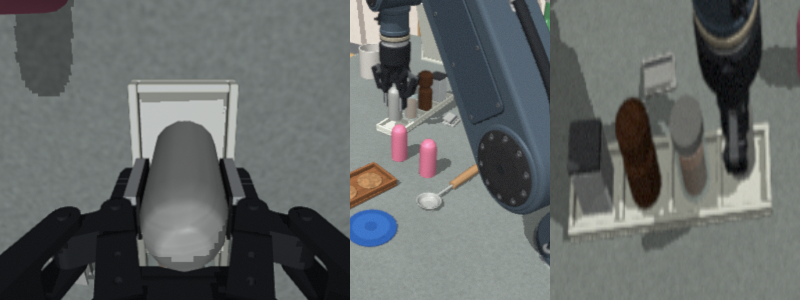

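The shaker is centred over the robot's left-end pocket. Lower.

{"fn": "play_rows", "kwargs": {"increments": [[[0.001,-0.001,0.007],[0.002,0.001,0],0.25],[[0.001,-0.001,0.013],[0.002,0.001,0],0.25],[[0.001,-0.001,0.018],[0.002,0.001,0],0.25],[[0.001,-0.001,0.022],[0.002,0.001,0],0.25],[[0.001,-0.001,0.0235],[0.002,0.001,0],0.25],[[0.001,-0.001,0.0245],[0.002,0.001,0],0.25],[[0.001,-0.001,0.025],[0.002,0.001,0],0.25],[[0.001,-0.001,0.025],[0.002,0.001,0],0.25]]}}

```text
t: 37.4
tcp_pos: [0.5434, -0.1357, 0.0346]
tool_rot: [0.72, 0.694, -0.0, -0.001]
force: [0.8, -0.3, -1.7]
finger_gap: 0.435
```

{"fn": "play_rows", "kwargs": {"increments": [[[0,0,0.0005],[0,0,0],0.25],[[0,0,0.0005],[0,0,0],0.25]]}}

```text
t: 37.6
tcp_pos: [0.5435, -0.1357, 0.0342]
tool_rot: [0.72, 0.694, -0.0, -0.001]
force: [-0.5, -0.1, -1.4]
finger_gap: 0.432
```

{"fn": "play_rows", "kwargs": {"increments": [[[0,0,0.0005],[0,0,0],0.25],[[0,0,0.0005],[0,0,0],0.25]]}}

```text
t: 37.8
tcp_pos: [0.5435, -0.1357, 0.0341]
tool_rot: [0.72, 0.694, -0.0, -0.001]
force: [-1.2, 0.3, 2.7]
finger_gap: 0.434
```

{"fn": "play_rows", "kwargs": {"increments": [[[0,0,0],[0,0,0],0.45],[[0,0,0],[0,0,0],0.5],[[0,0,0],[0,0,0],0.6],[[0,0,0],[0,0,0],0.75],[[0,0,0],[0,0,0],0.9],[[0,0,0],[0,0,0],1.0],[[0,0,0],[0,0,0],1.0]]}}

```text
t: 38.5
tcp_pos: [0.5433, -0.1356, 0.0336]
tool_rot: [0.72, 0.694, -0.0, -0.001]
force: [0.3, 0.0, -0.1]
finger_gap: 0.995
```

{"fn": "play_rows", "kwargs": {"increments": [[[0,0,-0.02],[0,0,0],1],[[0,0,-0.05],[0,0,0],1],[[0,0,-0.1],[0,0,0],1],[[0,0,-0.15],[0,0,0],1],[[0,0,-0.2],[0,0,0],1],[[0,0,-0.25],[0,0,0],1],[[0,0,-0.3],[0,0,0],1],[[0,0,-0.3],[0,0,0],1],[[0,0,-0.3],[0,0,0],1]]}}

```text
t: 39.4
tcp_pos: [0.5441, -0.136, 0.3349]
tool_rot: [0.72, 0.694, 0.0, 0.001]
force: [-0.5, -0.2, -1.4]
finger_gap: 1.001
```

Run:
```python
from h import *
p,d=manip.snapshot("wrist");q,_=manip.snapshot("side");r,dd=manip.snapshot("scene");m=manip.camera_model("scene")
v=(.5405,-.235,-.036);im=r[:,:,::-1].copy()
sh=dict(mill=[(0,.021),(56,.021),(102,.021),(110,.014)],jar=[(0,.021),(95,.021)],shaker=[(0,.019),(66,.019),(80,.0145),(88,.004)])
for n,y in(("tin",-.099),("mill",-.033),("jar",.033),("shaker",.099)):
    x0=v[0]-np.sin(v[2])*y;y0=v[1]+np.cos(v[2])*y
    X=box(x0,y0,v[2],.04,.04,.08,.006) if n=="tin" else cyl(x0,y0,[(a/1000,b) for a,b in sh[n]],.006)
    h=cv2.convexHull(project(m,X).astype(np.float32));cv2.polylines(im,[np.round(h*16).astype(np.int32)],True,(0,255,0),1,cv2.LINE_AA,4)
a=cv2.resize(im[180:300,80:260],(450,300),interpolation=cv2.INTER_CUBIC);b=cv2.resize(q[80:200,350:480][:,:,::-1],(325,300),interpolation=cv2.INTER_CUBIC)
c=cv2.resize(p[:,:,::-1],(400,300))
o=np.zeros((600,775,3),np.uint8);o[:300,:450]=a;o[:300,450:]=b;o[300:,:400]=c;cv2.imwrite("pics/final.png",o)
print(manip.sense()["t"],manip.sense()["tcp_pos"])
```

```text
39.55 [ 0.54260421 -0.13536206  0.33140909]
```

View pics/final.png

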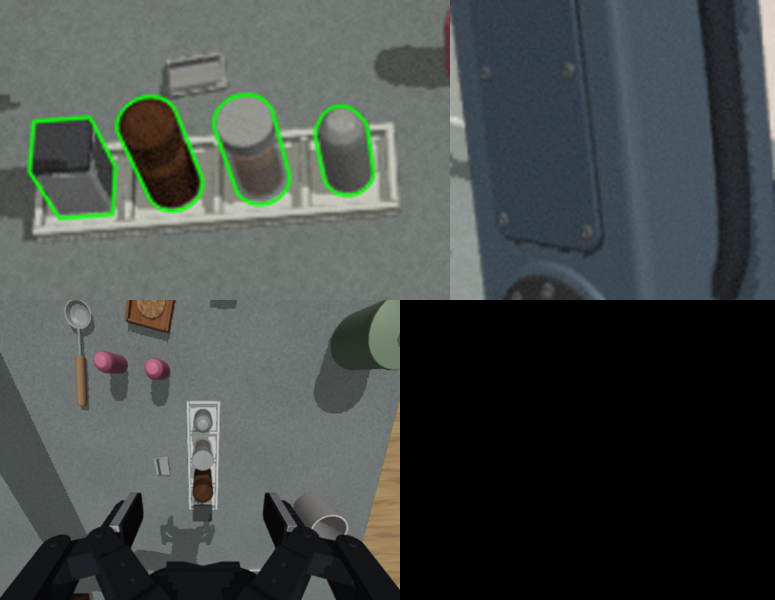

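All four silhouettes match the upright-in-pocket-centre model (tin (72,165), mill (160,155), jar (252,150), shaker (345,150) in the scene crop); the gripper is clear. Handing in.

```bash
python3 -c "
from station import manip
print(manip.sign_off())"
```

```text
the job is handed in; nothing more can be done
None
```

All four spice things are in the white rack in reverse order, and I handed the job in at about 39.6 s of the 115 s allowed. Seen from the robot, right to left, the pockets now hold the tin, mill, jar and steel shaker.

- **Placing:** each one was lowered in steps of about half a millimetre until it touched the pocket floor (contact force about 2–7 N). It was then released slowly.
- **Final checks:** in the last scene picture the outline of each thing matches a model standing upright at the centre of its pocket. The wrist picture agrees on the order. The gripper was open and about 0.33 m above the worktop, touching nothing.
- **What could not be checked:** the side camera's last view of the white rack was blocked by the arm, so it confirmed nothing at the end.
- **Disagreement:** the scene and wrist cameras differed by about 2.5 mm in x, so I used the average. The pockets leave about 9 mm to spare on each side.

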